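Load and clamp a flask in the flask press

TASK

Put the brass two-part flask on the bed of the flask press, lengthwise, and slide it under the pressure plate until it is fully home against the back stop. Then turn the T-handle clockwise until the resistance has clearly risen and the flask is firmly clamped, about a sixth of a turn past the first touch of the plate, but do not overtighten the press. Let go, and leave the other things on the worktop where they are.

Things in the scene. Friction and masses are not known exactly. Their poses are not given: they have to be found in the camera images.
- press: Fixed bench flask press, grey and steel. Origin on the vertical screw axis at worktop height; x points into the press (mouth to back stop), y left, z up. Bed 116 mm wide, x -170 to +75, its top 18 mm above the worktop. Two 16 mm pillars at x 0, y +-50 carry a crosshead (36 mm in x, 126 in y, z 95 to 125, nuts to 132). A flask fully home has its centre at x 0, y 0, z 42.
- apron (a point): Point on the bed's top, 105 mm in front of the screw axis, on the centre line: middle of the open apron (press x -170 to -50), with nothing above it but the T-handle behind. Axes as the press. A flask set down centred here has its nose just inside the flared guide entries.
- stop (a point): Centre line point on the back stop's face, at bed height, 65 mm behind the screw axis. In front of it, from press x -25 to +60, two guide rails 11 mm high leave 68 mm between them (the flask is 62 wide); in front of them, to x -50, the entries flare out to about +-44 mm.
- tee_bar (a point): Centre of the T-handle's bar, on the screw axis, 170 mm above the worktop. Steel bar 12 mm wide and high, 110 mm long (ball ends 17 mm), lying along this point's y axis; at the start within 30 degrees of the crosshead's line. A 12 mm stem goes down from it to a 24 mm collar (top at z 136). The handle does not rise or sink.
- tee (a joint): Turn of the T-handle (rad); grows clockwise seen from above, which lowers the pressure plate 3 mm per rad. Range -1.0 to 4.6. It stays where it is left. Friction is a steady 0.3 N m; once the plate presses on the flask, the resistance rises by about 0.16 N m per further rad.
- pad: Pressure plate under the crosshead, dark steel, 56 x 50 x 10 mm; origin at the centre of its underside. Starts 2.5 to 5.5 mm above a flask on the bed, sinks as the handle turns. Sprung behind: after first touch its force rises about 54 N per rad of handle. Firmly clamped: 30 to 90 N (0.6 to 1.6 rad past first touch, about 1.1 is best); above 110 N is overtightened.
- flask_center (a point): Centre (half-way up) of the loose flask: closed brass box in two halves with a parting line, 130 (its x) x 62 (its y) x 48 mm high, about 0.6 kg, lying flat on the worktop. Either end may go in first.
- flask: The same flask; origin at the centre of its underside.
- bowl: Bystander: green rubber mixing bowl, 111 mm across, 65 high; origin at its foot.
- buds: Bystander: round tub of cotton buds, 77 mm across, 80 high; origin at its foot.
- tape: Bystander: roll of tape lying flat, 96 mm across, 25 high; origin at its underside.
- bottle: Bystander: white bottle with a cap, 40 mm across, 104 high; origin at its foot.
- tray: Bystander: bristled die tray, 157 x 79 x 23 mm; origin at its underside.
- stone_cast: Bystander: small tooth cast on a stone base, 49 x 47 x 45 mm; origin at its underside.
- spatula: Bystander: spatula with wooden handle lying flat, 192 mm long (its y), 23 wide, 12 high; origin at its underside.
Mind the look-alikes: they are no part of the job. What is shaped like the flask but blue is not meant.

How it is judged:
By the outcome, as a careful person would: the job done as asked, in the order asked, and still so for the second after the job is handed in, with the robot touching nothing.
It also fails if it takes over 72 s, if anything falls off the work surface, if the arm or the gripper's body presses on something with over 40 N, if the wrist force passes 120 N, or if a joint passes its speed limit or range.

ROBOT

A 6-joint arm with a two-finger parallel gripper is mounted at the origin on a cart in front of the work surface, level with it; the furniture and walls round the work are solid. World frame = base frame: x ahead of the robot, y to its left, z up, the work surface at z = 0. Lengths are in mm, angles in rad, forces in N, time in s.
With the tool pointing down it reaches from about 275 to 1000 mm from the base axis. Payload 8.4 kg.
Tool frame: the origin (TCP) lies at the very end of the fingers, on their centre line; the grasp point (between the pads) lies 19 mm behind it; z points along the fingers, y is the direction in which the jaws open and shut (so a half turn about z gives the same grasp; the last joint's range is limited). The gripper opens to 85 mm and grips with 20 to 120 N. Pads are 22 mm wide; open, the fingers measure 114 mm over their backs; the gripper's body (76 mm by 85 mm) begins 54 mm behind the grasp point. The pads swing forward as they close: fully open they stand 13 mm farther back than shut.
Start: joints at [1.307, 0.353, 1.633, -0, 1.155, -0.002], TCP at [161.761, 603.706, 231.281] pointing down, gripper open.
Joint ranges: [-2.63, 2.63], [-0.92, 2.1], [0.06, 2.66], [-1.3, 4.44], [0, 2.69], [-3.02, 3.02]. Speed limits (rad/s): [2.22, 2.22, 2.79, 3.14, 3.14, 3.14].

INTERFACE

Orientations are given as [roll, pitch, yaw] about the fixed x, y, z axes, in that order (R = Rz(yaw) Ry(pitch) Rx(roll)).
In Python, from rig import readout, grab_frame, calibration, r gives the robot as it stands. The module is installed in compiled form; this text tells all that it offers.
- The arm moves only by the tool play_rows, never from a script. Its argument "rows" is a list of rows, each a list of 3 entries, a list of its own where there are three numbers: the closure in counts, from 0 (fully open) to 255 (shut), then the shift along the tool's x, y, z in cm, then the turn, a rotation vector about the tool's x, y, z in rad. In form: [[gripper, [dx, dy, dz], [rx, ry, rz]], ...]. A call has 1 to 12 rows; each row is the pose to reach, as a shift and turn from the pose commanded when the call began, along the tool's axes at that moment; what a row does not reach only later rows make up. A row lasts 1/12 s, in which the tool goes at most 41.7 mm and 7.16 degrees, less where a joint would pass 70% of its speed; a pose out of reach is approached as far as the arm can. A call with a gripper value outside its range is refused whole. The fingers move at their own pace and stop on an object; "squeeze" is the grip in N (left out, the last holds). Time passes only in rows, so rows that repeat a pose let the fingers close. It gives the time, the measured TCP pose, the force and the opening at its end, in the units of the state.
- readout.sense(): the state, without advancing time (a new reading comes with each control period).
- grab_frame(name): name is "scene" or "top" or "wrist"; returns (picture, depth): 420x560x3 uint8, red, green, blue; 420x560 float32, mm along the optical axis (not along the pixel's ray), 0 where there is no reading.
- calibration(name): a dict with "vfov" (degrees; the focal length in pixels is half the picture's height over the tangent of half this angle, whatever the lens; pixels are square), "cx", "cy" (the principal point, pixels), "k1" (the pictures are not rectified: a ray, as slopes to the right and down, at radius r is drawn at 1 + k1 r^2 times it, then the intrinsics apply), "cam_to_world" (4x4, takes a point from camera to world coordinates). Camera axes: x right, y down, z forward; pixel columns grow to the right and rows downward; lengths in mm; the calibration is good to about 2 mm. A picture is of the moment at which its call begins: read the wrist's pose just before it. calibration takes no time and is no camera call; for the wrist camera it gives the pose at the moment of the call.
- r.sign_off(): hands the job in, once; it reports no verdict.
The state is a dict: "clock": time; "qpos": joint angles; "qvel": joint speeds; "joint_efforts": joint torques, N m; "eef_pos": TCP position; "tcp_rot": TCP orientation; "contact_force": force on the tool from outside, world axes, zero at the start; "wrist_torque": the same for the moment, N m; "opening": opening from 0.0 (shut) to 1.0 (fully open).
Only numpy, scipy, OpenCV 4.12 (cv2) and the standard library are available. Lean on these libraries where they do the work, as an engineer would, in place of code of your own. Each camera call takes 0.05 s, during which the arm holds its last target.

## Working session

There is one attempt and no reset: what is moved stays moved. The work goes in short steps, Python scripts to look and compute and a tool call to move; the robot and the scene stay as the last step left them, time stands still between calls to the robot, and variables do not carry over. Pictures are saved under pics/ and viewed, and the job is handed in when it is done.

Besides the shell and the picture viewer there is one more tool, called after "Emit:" as name(argument=value, ...) on one line, values as JSON. play_rows: Moves the arm, as the interface text tells. Its arguments: {"type":"object","properties":{"rows":{"type":"array"},"squeeze":{"type":"number"}},"required":["rows"]}

```bash
mkdir -p pics; ls; python3 - <<'E'
from rig import readout, grab_frame, calibration, r
import cv2
print(readout.sense())
for n in ("scene","top","wrist"):
    c=calibration(n); print(n,c)
    p,d=grab_frame(n); cv2.imwrite(f"pics/{n}0.png",p[:,:,::-1])
    import numpy as np; np.savez(f"{n}0.npz",p=p,d=d,M=c["cam_to_world"])
E
```

```text
pics
{'clock': 0.0, 'qpos': array([ 1.30659431e+00,  3.53644333e-01,  1.63414458e+00, -7.88113673e-06,
        1.15517047e+00, -2.40226046e-03]), 'qvel': array([-0.00150085, -0.00070807, -0.00041105,  0.00095492,  0.00021876,
       -0.00060664]), 'joint_efforts': array([ 4.57963670e-04, -6.05269003e+01, -3.42060006e+01,  8.09557878e-05,
        9.53429437e-03,  2.13572571e-05]), 'eef_pos': array([161.64260316, 603.24689247, 230.55958245]), 'tcp_rot': array([-3.14022591e+00,  3.92254709e-06,  2.87979608e+00]), 'contact_force': array([ 0.06971965, -0.30501061, -0.09337767]), 'wrist_torque': array([ 0.02101964, -0.00198715,  0.01436343]), 'opening': 0.9988094764227204}
scene {'vfov': 57.46546423149082, 'cx': 275.06796669287326, 'cy': 207.6991130197787, 'k1': -0.06071971629919012, 'cam_to_world': array([[ 7.83247769e-01, -4.32264007e-01,  4.46845343e-01,
         1.89074892e+02],
       [-6.21705913e-01, -5.47078990e-01,  5.60523271e-01,
        -4.69540106e+02],
       [ 2.16566364e-03, -7.16834993e-01, -6.97239487e-01,
         7.91102547e+02],
       [ 0.00000000e+00,  0.00000000e+00
[... 286 characters left out ...]
.19185711e-03, -1.69819959e-02,
         5.54202377e+01],
       [ 1.72987300e-02, -6.86988096e-02, -9.97487457e-01,
         1.23133873e+03],
       [ 0.00000000e+00,  0.00000000e+00,  0.00000000e+00,
         1.00000000e+00]])}
wrist {'vfov': 69.63324317984954, 'cx': 277.9739936634932, 'cy': 210.18069399024253, 'k1': -0.06757776161439986, 'cam_to_world': array([[ 2.58833278e-01,  9.25595631e-01,  2.76184833e-01,
         9.02386073e+01],
       [ 9.65920887e-01, -2.47590458e-01, -7.54705576e-02,
         6.22723176e+02],
       [-1.47448919e-03,  2.86306991e-01, -9.58136803e-01,
         3.74085560e+02],
       [ 0.00000000e+00,  0.00000000e+00,  0.00000000e+00,
         1.00000000e+00]])}
```

View pics/scene0.png

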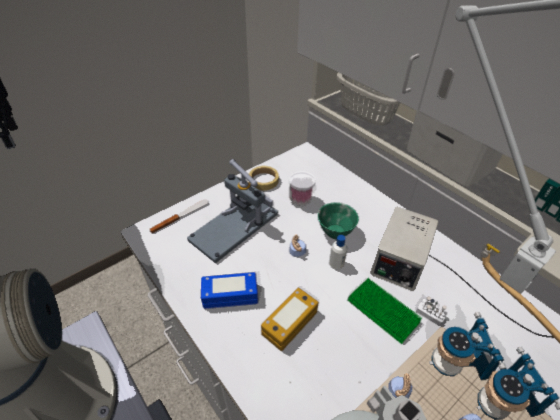

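View pics/top0.png

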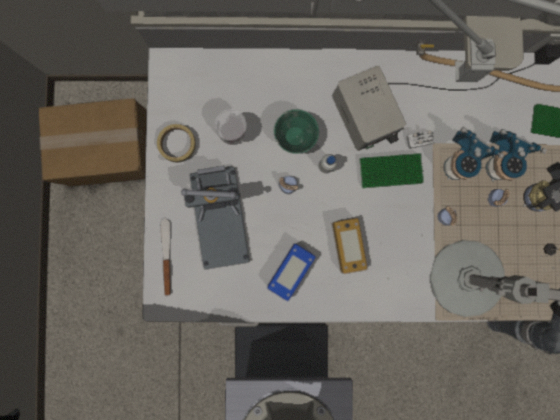

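View pics/wrist0.png

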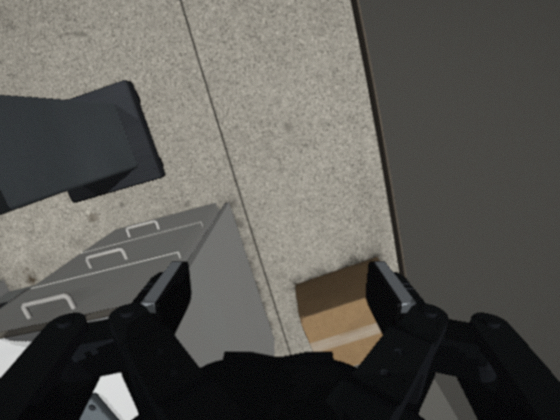

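```bash
cat > h.py <<'E'
import numpy as np, cv2
from rig import readout, grab_frame, calibration
def K(c):
    f=210/np.tan(np.radians(c["vfov"]/2)); return np.array([[f,0,c["cx"]],[0,f,c["cy"]],[0,0,1.]]), np.array([c["k1"],0,0,0,0.])
def cloud(c,d,M=None):
    k,D=K(c); M=c["cam_to_world"] if M is None else M
    v,u=np.mgrid[0:420,0:560]
    s=cv2.undistortPoints(np.stack([u,v],-1).reshape(-1,1,2).astype(float),k,D).reshape(420,560,2)
    P=np.concatenate([s*d[...,None],d[...,None]],-1)
    W=P@M[:3,:3].T+M[:3,3]; W[d<=0]=np.nan; return W
def proj(c,P,M=None):
    k,D=K(c); M=c["cam_to_world"] if M is None else M
    Q=(np.atleast_2d(P)-M[:3,3])@M[:3,:3]
    return cv2.projectPoints(Q,np.zeros(3),np.zeros(3),k,D)[0].reshape(-1,2)
def shot(n,tag):
    M=calibration(n)["cam_to_world"].copy(); p,d=grab_frame(n)
    np.savez(f"{tag}.npz",p=p,d=d,M=M); return p,d,M
def load(tag):
    z=np.load(tag+".npz"); return z["p"],z["d"],z["M"]
def crop(p,x0,x1,y0,y1,s,name):
    cv2.imwrite("pics/"+name,cv2.resize(np.ascontiguousarray(p[y0:y1,x0:x1,::-1]),None,fx=s,fy=s,interpolation=cv2.INTER_CUBIC))
E
python3 - <<'E'
from h import *
pt,dt,M=load("top0"); crop(pt,150,400,150,310,3,"tcrop.png")
ps,ds,_=load("scene0"); crop(ps,140,360,150,360,2.8,"scrop.png")
for n,p,d in (("top",pt,dt),("scene",ps,ds)):
    W=cloud(calibration(n),d)
    hsv=cv2.cvtColor(p,cv2.COLOR_RGB2HSV)
    m=(hsv[...,0]>10)&(hsv[...,0]<28)&(hsv[...,1]>130)
    k=m&(W[...,0]>250)&(W[...,0]<600)&(np.abs(W[...,1]+130)<140)&(W[...,2]>10)
    n_,lab,st,ce=cv2.connectedComponentsWithStats(k.astype(np.uint8))
    i=1+np.argmax(st[1:,4]); print(n,st[i],ce[i])
    q=lab==i; q=cv2.morphologyEx(q.astype(np.uint8),cv2.MORPH_CLOSE,np.ones((25,25)))>0
    P=W[q]; P=P[np.isfinite(P[:,2])]
    z=P[:,2]; print("z pct",np.percentile(z,[5,25,50,75,95]))
    T=P[z>np.percentile(z,80)-6][:,:2].astype(np.float32)
    print(cv2.minAreaRect(T), len(T))
    t=W[(np.abs(W[...,0]-300)<40)&(np.abs(W[...,1]-0)<300)][:,2]; print("table z",np.nanmedian(t))
E
```

```text
top [334 219  32  54 511] [348.30919765 244.83561644]
z pct [44.13777418 46.43015215 48.05232994 49.52135162 51.6964646 ]
((488.6696472167969, -145.3157958984375), (124.33586883544922, 60.52024841308594), 9.854734420776367) 1182
table z -0.17045855718629355
scene [ 262  288   56   62 1098] [289.04371585 321.11566485]
z pct [17.53178098 43.89891277 45.92210618 47.07094147 48.51861643]
((487.6531066894531, -149.9770965576172), (128.3686065673828, 59.0718994140625), 9.833767890930176) 1417
table z -3.4466773149957817
```

View pics/tcrop.png

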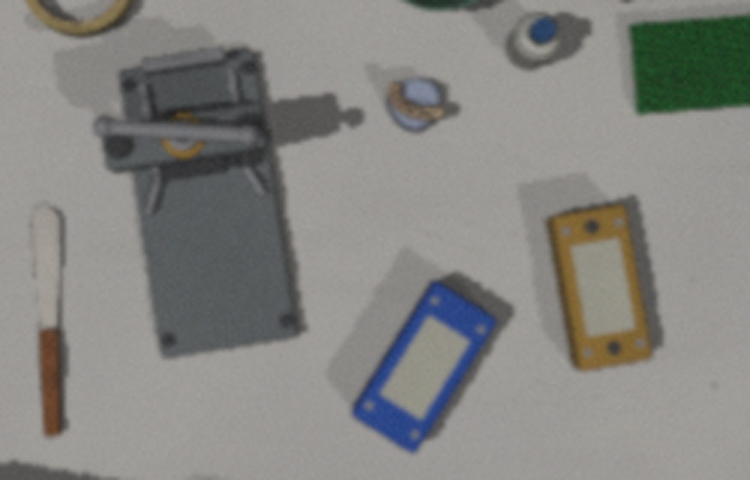

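View pics/scrop.png

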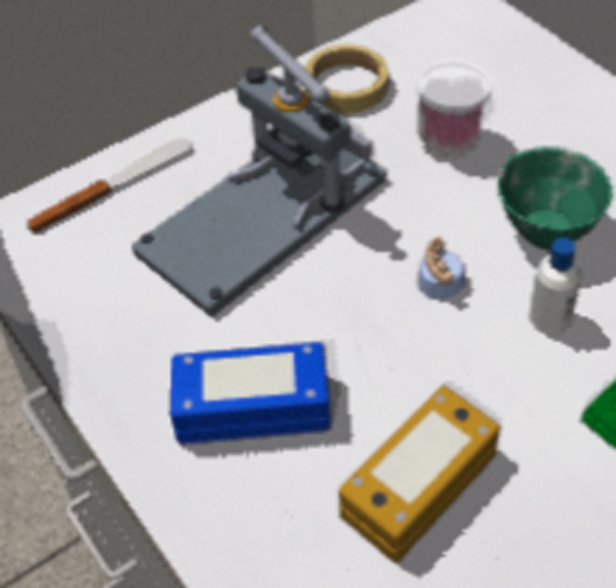

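```bash
cat >> h.py <<'E'
from scipy.spatial.transform import Rotation as R
def go(pos,yaw,rpy=None,s=None):
    """yaw deg of tool x; prints shift cm & rotvec from measured pose"""
    s=s or readout.sense(); R0=R.from_euler("xyz",s["tcp_rot"])
    R1=R.from_euler("xyz",[np.pi,0,np.radians(yaw)]) if rpy is None else R.from_euler("xyz",rpy)
    d=R0.inv().apply(np.array(pos)-s["eef_pos"])/10; w=(R0.inv()*R1).as_rotvec()
    print("shift",d.round(2),"rot",w.round(3),"rows>=",np.linalg.norm(d)/4.17,np.degrees(np.linalg.norm(w))/7.16)
E
python3 - <<'E'
from h import *
go([420,190,300],189)
E
```

```text
shift [-35.65 -33.25  -6.89] rot [-0.001 -0.    -0.419] rows>= 11.806902239272242 3.3520451265600175
```

Emit:
play_rows(rows=[[0, [-12, -11, -4], [0, 0, -0.2]], [0, [-24, -22, -6.9], [0, 0, -0.3]], [0, [-35.6, -33.2, -6.9], [0, 0, -0.42]], [0, [-35.6, -33.2, -6.9], [0, 0, -0.42]], [0, [-35.6, -33.2, -6.9], [0, 0, -0.42]], [0, [-35.6, -33.2, -6.9], [0, 0, -0.42]], [0, [-35.6, -33.2, -6.9], [0, 0, -0.42]], [0, [-35.6, -33.2, -6.9], [0, 0, -0.42]], [0, [-35.6, -33.2, -6.9], [0, 0, -0.42]], [0, [-35.6, -33.2, -6.9], [0, 0, -0.42]], [0, [-35.6, -33.2, -6.9], [0, 0, -0.42]], [0, [-35.6, -33.2, -6.9], [0, 0, -0.42]]])

```text
clock: 1.15
eef_pos: [420.6, 188.4, 300.7]
tcp_rot: [-3.141, 0.001, -2.984]
contact_force: [-0.0, 0.4, 0.8]
opening: 0.998
```

```bash
python3 - <<'E'
from h import *
p,d,M=shot("wrist","w1"); crop(p,0,560,0,420,1.4,"w1.png")
s=readout.sense(); print(s["qpos"].round(3),s["eef_pos"])
go([440,-140,300],189)
E
```

```text
[ 0.411  0.024  1.882 -0.004  1.234 -1.315] [423.33226613 184.98083142 301.47349431]
shift [  3.42 -32.36   0.23] rot [-0.003  0.003 -0.001] rows>= 7.803628708529451 0.0326952160247661
```

View pics/w1.png

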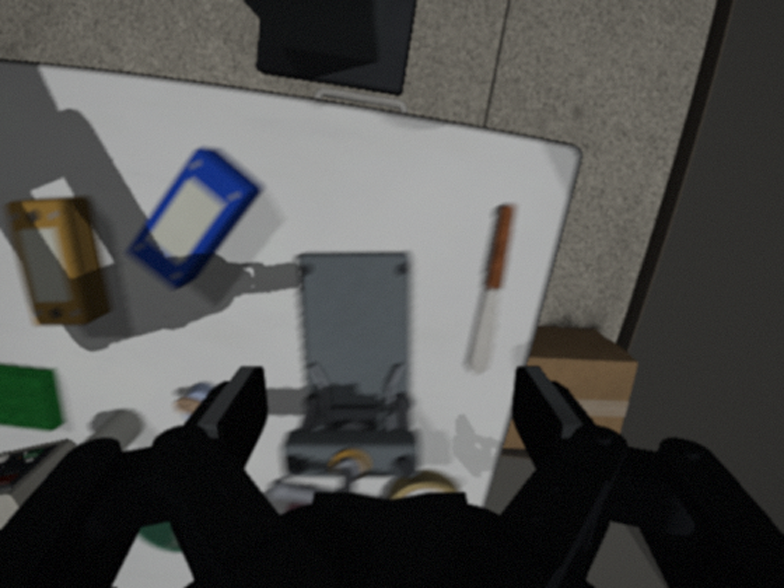

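```bash
python3 - <<'E'
from h import *
p,d,M=shot("wrist","w1"); crop(p,190,320,160,360,3,"w1c.png")
print(readout.sense()["eef_pos"])
W=cloud(calibration("wrist"),d,M)
m=(np.abs(W[...,2]-18)<5)&(W[...,0]<470)&(W[...,0]>300)&(W[...,1]>90)&(W[...,1]<290)
P=W[m]; print(len(P),P[:,2].mean(),cv2.minAreaRect(P[:,:2].astype(np.float32)))
go([340,230,250],189)
E
```

```text
[421.94978894 187.34791715 300.98551053]
1972 18.73784029405578 ((452.92425537109375, 162.21788024902344), (44.970741271972656, 115.97306823730469), 5.298422813415527)
shift [7.45 5.48 5.08] rot [-0.001  0.002 -0.003] rows>= 2.530457903949334 0.03165983529051319
```

View pics/w1c.png

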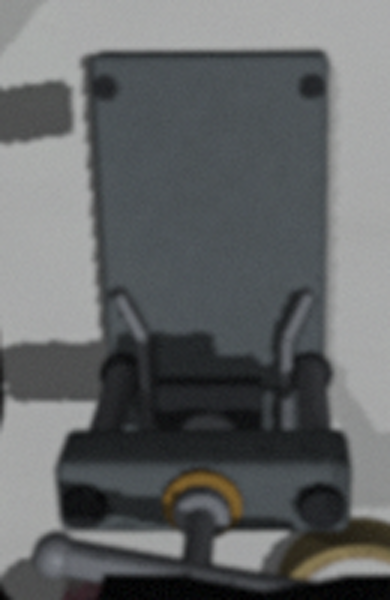

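```bash
cat >> h.py <<'E'
def ray(c,uv,M):
    k,D=K(c); s=cv2.undistortPoints(np.array(uv,float).reshape(-1,1,2),k,D).reshape(-1,2)
    return np.c_[s,np.ones(len(s))]@M[:3,:3].T
def onz(c,uv,z,M):
    r_=ray(c,uv,M); return M[:3,3]+r_*((z-M[2,3])/r_[:,2])[:,None]
def tri(rays):
    A=np.zeros((3,3));b=np.zeros(3)
    for o,v in rays:
        v=v/np.linalg.norm(v);Q=np.eye(3)-np.outer(v,v);A+=Q;b+=Q@o
    return np.linalg.solve(A,b)
E
python3 - <<'E'
from h import *
p,d,M=load("w1");c=calibration("wrist")
print(onz(c,[(220,179),(298.7,178),(225,270),(299,270)],18,M).round(1))
W=cloud(c,d,M)
m=(np.abs(W[...,2]-18)<5)&(W[...,0]<545)&(W[...,0]>300)&(W[...,1]>60)&(W[...,1]<290)
P=W[m];print(P.shape,cv2.minAreaRect(P[:,:2].astype(np.float32)))
import sys
# edges by row
for v in (190,205,220,235,250,265):
    u=np.where(m[v])[0]; print(v,W[v,u[0]].round(1),W[v,u[-1]].round(1))
m=(W[...,2]>80)&(W[...,2]<130)&(W[...,0]>500)&(W[...,1]>60)&(W[...,1]<290)
P=W[m];print(P.shape,cv2.minAreaRect(P[:,:2].astype(np.float32)))
E
```

```text
[[444.1 103.6  18. ]
 [425.1 215.   18. ]
 [587.8 125.9  18. ]
 [569.2 241.2  18. ]]
(5561, 3) ((493.99609375, 167.84518432617188), (121.0809555053711, 114.96522521972656), 9.141164779663086)
190 [460.7 105.   16.2] [443.1 217.3  15.5]
205 [482.8 108.9  16.9] [465.5 221.3  15.2]
220 [505.7 112.8  17.5] [488.2 223.7  16.9]
235 [529.5 116.7  17.2] [511.6 227.8  17.6]
250 [544.9 166.7  21.1] [536.3 232.2  17. ]Traceback (most recent call last):
  File "<stdin>", line 10, in <module>
IndexError: index 0 is out of bounds for axis 0 with size 0
```

Emit:
play_rows(rows=[[0, [3, 2, 2], [0, 0, 0]], [0, [6, 4, 4], [0, 0, 0]], [0, [7, 5.5, 5], [0, 0, 0]], [0, [7, 5.5, 5], [0, 0, 0]], [0, [7, 5.5, 5], [0, 0, 0]], [0, [7, 5.5, 5], [0, 0, 0]], [0, [7, 5.5, 5], [0, 0, 0]]])

```text
clock: 1.83
eef_pos: [342.7, 234.4, 250.9]
tcp_rot: [3.141, 0.001, -2.983]
contact_force: [1.0, -0.1, 0.5]
opening: 0.997
```

```bash
python3 - <<'E'
from h import *
p,d,M=shot("wrist","w2"); crop(p,140,440,120,345,2.6,"w2.png")
print(readout.sense()["eef_pos"])
E
```

```text
[342.72955145 234.26726484 250.83439332]
```

View pics/w2.png

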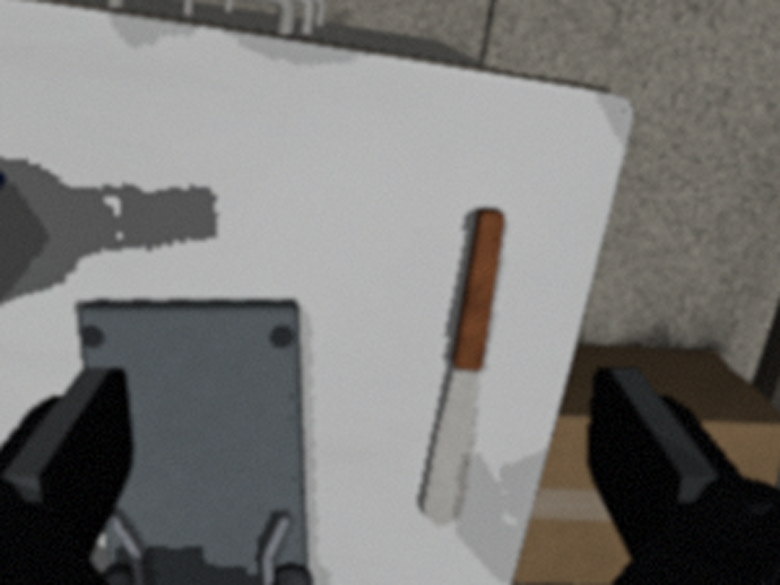

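```bash
python3 - <<'E'
from h import *
c=calibration("wrist");M1=load("w1")[2];M2=load("w2")[2]
a=[(220,179),(298.7,178),(224.7,189),(294,189)];b=[(171.5,236.9),(254.2,236.5),(175,249.6),(248.1,249.2)]
ra,rb=ray(c,a,M1),ray(c,b,M2)
for i in range(4): print(tri([(M1[:3,3],ra[i]),(M2[:3,3],rb[i])]).round(1))
print(onz(c,b+[(255.8,312.3)],18,M2).round(1))
print(onz(c,a,18,M1).round(1))
W=cloud(c,load("w2")[1],M2)
E
```

```text
[446.9 101.2   4.6]
[426.8 215.6   7.3]
[456.5 112.4  22.5]
[441.3 210.4  19.8]
[[440.7 105.2  18. ]
 [422.2 215.5  18. ]
 [458.6 111.   18. ]
 [441.9 209.8  18. ]
 [539.9 233.6  18. ]]
[[444.1 103.6  18. ]
 [425.1 215.   18. ]
 [457.7 111.9  18. ]
 [442.  211.1  18. ]]
```

```bash
python3 - <<'E'
from h import *
go([420,-150,260],189)
E
```

```text
shift [ -1.59 -39.16  -0.93] rot [0.    0.001 0.001] rows>= 9.40207192367264 0.01034697486207013
```

Emit:
play_rows(rows=[[0, [-0.5, -15, -0.9], [0, 0, 0]], [0, [-0.8, -22, -0.9], [0, 0, 0]], [0, [-1.6, -39, -0.9], [0, 0, 0]], [0, [-1.6, -39, -0.9], [0, 0, 0]], [0, [-1.6, -39, -0.9], [0, 0, 0]], [0, [-1.6, -39, -0.9], [0, 0, 0]], [0, [-1.6, -39, -0.9], [0, 0, 0]], [0, [-1.6, -39, -0.9], [0, 0, 0]], [0, [-1.6, -39, -0.9], [0, 0, 0]], [0, [-1.6, -39, -0.9], [0, 0, 0]], [0, [-1.6, -39, -0.9], [0, 0, 0]], [0, [-1.6, -39, -0.9], [0, 0, 0]]])

```text
clock: 2.88
eef_pos: [419.2, -149.7, 259.4]
tcp_rot: [3.141, -0.0, -2.987]
contact_force: [-0.1, 0.2, -0.5]
opening: 0.998
```

```bash
python3 - <<'E'
from h import *
p,d,M=shot("wrist","w3"); crop(p,150,450,100,325,2.6,"w3.png")
s=readout.sense();print(s["eef_pos"],s["qpos"].round(2))
go([450,-150,200],189)
E
```

```text
[ 418.93944793 -148.7532384   259.26820592] [-0.34  0.04  1.97  0.    1.14 -2.07]
shift [-3.05 -0.61  5.93] rot [ 0.    -0.    -0.001] rows>= 1.6049298478146357 0.007377315529176964
```

View pics/w3.png

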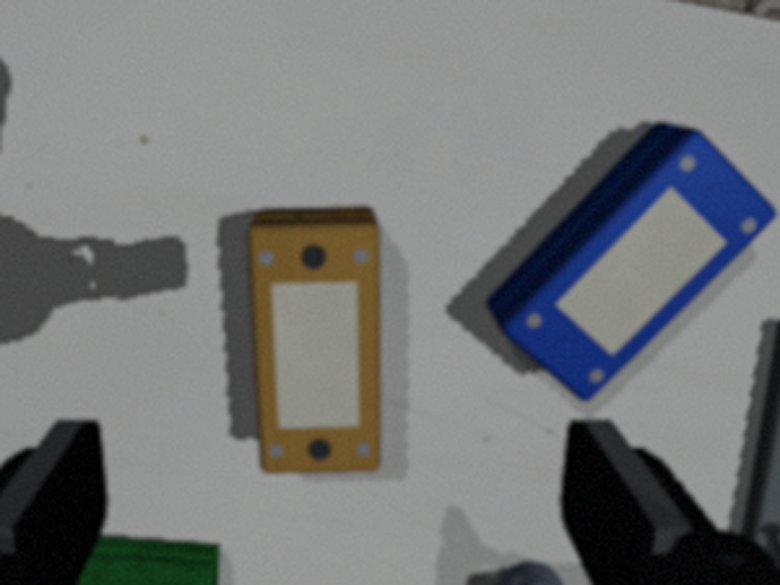

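Emit:
play_rows(rows=[[0, [-3, 0, 3], [0, 0, 0]], [0, [-4, 2, 6], [0, 0, 0]], [0, [-4, 2, 6], [0, 0, 0]], [0, [-4, 2, 6], [0, 0, 0]], [0, [-4, 2, 6], [0, 0, 0]], [0, [-4, 2, 6], [0, 0, 0]]])

```text
clock: 3.43
eef_pos: [456.0, -122.3, 200.5]
tcp_rot: [-3.141, 0.002, -2.983]
contact_force: [0.3, -0.5, 0.0]
opening: 1.004
```

```bash
python3 - <<'E'
from h import *
p,d,M=shot("wrist","w4"); crop(p,150,450,100,325,2.6,"w4.png")
s=readout.sense();print(s["eef_pos"],s["qpos"].round(2))
E
```

```text
[ 455.97958329 -122.54179596  200.55431206] [-0.27  0.15  1.98 -0.    1.01 -1.99]
```

View pics/w4.png

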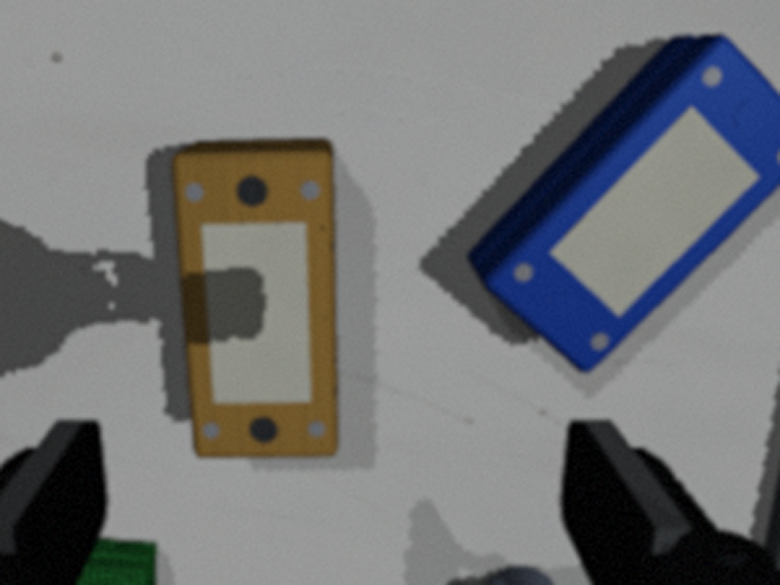

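```bash
python3 - <<'E'
from h import *
c=calibration("wrist");M1=load("w3")[2];M2=load("w4")[2]
f=lambda L:np.array(L)/2.6+np.array([150,100])
a=f([(313,257),(319,450),(250,223),(380,221),(265,470),(379,468)])
b=f([(252,191),(263,430),(176,153),(332,151),(196,456),(337,455)])
ra,rb=ray(c,a,M1),ray(c,b,M2)
T=np.array([tri([(M1[:3,3],ra[i]),(M2[:3,3],rb[i])]) for i in range(6)]);print(T.round(1))
for q,M in((a,M1),(b,M2)):
    P=onz(c,q,48,M);print(P.round(1));print("mid",P[:2].mean(0),P[2:].mean(0),"yaw",np.degrees(np.arctan2(*(P[1]-P[0])[[1,0]])),np.degrees(np.arctan2(*((P[4]+P[5]-P[2]-P[3])[[1,0]]))))
E
```

```text
[[ 437.2 -155.6   51.6]
 [ 532.6 -138.3   56.1]
 [ 429.2 -187.6   37.8]
 [ 418.4 -127.5   41. ]
 [ 544.  -163.2   63.7]
 [ 543.8 -105.9   46.5]]
[[ 438.1 -155.5   48. ]
 [ 537.  -137.8   48. ]
 [ 426.5 -186.6   48. ]
 [ 416.4 -127.6   48. ]
 [ 552.6 -163.3   48. ]
 [ 542.5 -106.1   48. ]]
mid [ 487.52921013 -146.65895255   48.        ] [ 484.4797192  -145.88717203   48.        ] yaw 10.164584017651745 10.078692776929353
[[ 437.9 -155.9   48. ]
 [ 536.9 -138.5   48. ]
 [ 428.1 -186.1   48. ]
 [ 418.2 -128.3   48. ]
 [ 553.6 -164.9   48. ]
 [ 543.5 -106.1   48. ]]
mid [ 487.40026624 -147.19285461   48.        ] [ 485.84287609 -146.33968182   48.        ] yaw 10.010420330140448 9.820163093040067
```

```bash
python3 - <<'E'
from h import *
go([486.5,-146.6,90],190)
go([486.5,-146.6,14],190)
E
```

```text
shift [-2.61 -2.85 11.06] rot [-0.001  0.002 -0.016] rows>= 2.810214838637118 0.12929851371214005
shift [-2.6  -2.84 18.66] rot [-0.001  0.002 -0.016] rows>= 4.569764715031026 0.12929851371214005
```

Emit:
play_rows(rows=[[0, [-1.3, -1.4, 3], [0, 0, -0.016]], [0, [-2.6, -2.8, 6.5], [0, 0, -0.016]], [0, [-2.6, -2.8, 10], [0, 0, -0.016]], [0, [-2.6, -2.8, 10], [0, 0, -0.016]], [0, [-2.6, -2.8, 13], [0, 0, -0.016]], [0, [-2.6, -2.8, 16], [0, 0, -0.016]], [0, [-2.6, -2.8, 18], [0, 0, -0.016]], [0, [-2.6, -2.8, 18.6], [0, 0, -0.016]], [0, [-2.6, -2.8, 18.6], [0, 0, -0.016]], [0, [-2.6, -2.8, 18.6], [0, 0, -0.016]]])

```text
clock: 4.32
eef_pos: [486.5, -146.3, 15.0]
tcp_rot: [-3.141, 0.001, -2.968]
contact_force: [0.6, 0.5, 0.4]
opening: 0.998
```

```bash
python3 - <<'E'
from h import *
p,d,M=shot("wrist","w5"); crop(p,0,560,0,420,1.4,"w5.png")
s=readout.sense();print(s["eef_pos"],s["contact_force"],s["tcp_rot"])
go([486.5,-146.6,14],190)
E
```

```text
[ 486.85212457 -146.37185687   15.25091278] [ 0.43717418 -0.43317893  0.55402359] [-3.14043195e+00  2.31494340e-03 -2.96752947e+00]
shift [ 0.04 -0.02  0.13] rot [-0.001  0.002 -0.   ] rows>= 0.03164035515464736 0.021062850909461778
```

View pics/w5.png

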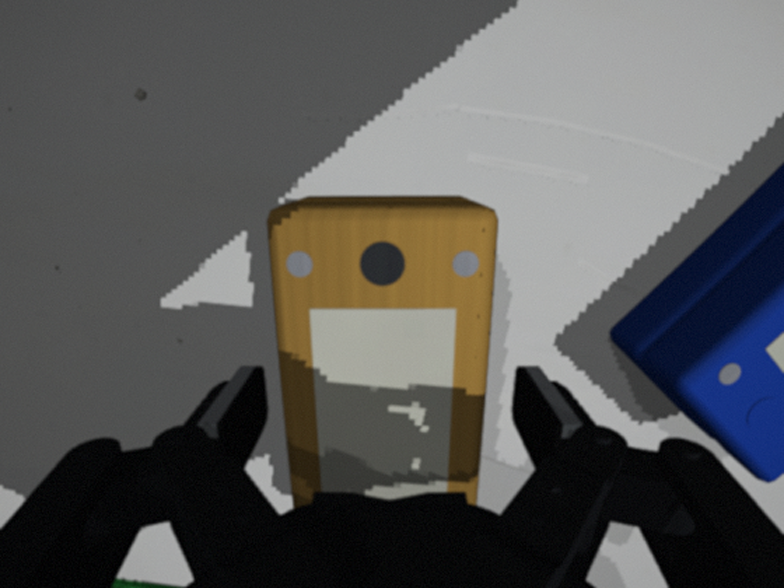

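The brass flask sits between the two fingers, knob at (382,263), well aligned. Close.

Emit:
play_rows(rows=[[120, [0, 0, 0], [0, 0, 0]], [160, [0, 0, 0], [0, 0, 0]], [160, [0, 0, 0], [0, 0, 0]], [160, [0, 0, 0], [0, 0, 0]], [160, [0, 0, 0], [0, 0, 0]], [160, [0, 0, 0], [0, 0, 0]]], squeeze=70)

```text
clock: 4.87
eef_pos: [487.0, -146.7, 15.2]
tcp_rot: [-3.14, 0.003, -2.967]
contact_force: [-3.0, -1.1, 15.6]
opening: 0.715
```

```bash
python3 - <<'E'
from h import *
s=readout.sense();print(s["eef_pos"],s["contact_force"],s["opening"])
go([486.5,-146.6,95],190)
go([497,168.6,95],189.2)
E
```

```text
[ 486.95214826 -146.6599997    15.20768434] [-2.96814304 -1.1134326  15.56854521] 0.7151279529706509
shift [ 0.02 -0.   -7.98] rot [-0.002  0.003  0.   ] rows>= 1.9135160496764756 0.025418519144851343
shift [-6.49 30.86 -8.02] rot [-0.002  0.003  0.014] rows>= 7.802306346150989 0.11487011589967365
```

```bash
python3 - <<'E'
from h import *
W=cloud(calibration("top"),load("top0")[1])
for n,u,v in (("bottle",330,162),("cast",290,184)): print(n,np.nanmax(W[v-4:v+5,u-4:u+5].reshape(-1,3),0),W[v,u])
go([472.5,164.6,140],189.2)
go([472.5,164.6,60],189.2)
go([492.3,167.8,60],189.2)
go([492.3,167.8,35],189.2)
E
```

```text
bottle [695.93124569 -81.50570766 111.13645794] [683.59896937 -89.49466196 111.13645794]
cast [651.18166925  10.84197522  45.00293726] [6.40736496e+02 9.41752551e-04 2.32831276e+01]
shift [ -4.02  30.88 -12.52] rot [-0.002  0.003  0.014] rows>= 8.049298258988358 0.11487011589967365
shift [-3.99 30.9  -4.52] rot [-0.002  0.003  0.014] rows>= 7.549121193809445 0.11487011589967365
shift [-6.   30.87 -4.52] rot [-0.002  0.003  0.014] rows>= 7.618205040726322 0.11487011589967365
shift [-5.99 30.87 -2.02] rot [-0.002  0.003  0.014] rows>= 7.557017639102335 0.11487011589967365
```

Emit:
play_rows(rows=[[160, [0, 0, -3], [0, 0, 0]], [160, [0, 0, -6], [0, 0, 0]], [160, [-0.2, 2, -8.5], [0, 0, 0]], [160, [-0.8, 6, -8.5], [0, 0, 0]], [160, [-1.3, 10, -8.5], [0, 0, 0]], [160, [-1.8, 14, -8.5], [0, 0, 0.005]], [160, [-2.4, 18, -8.5], [0, 0, 0.01]], [160, [-2.9, 22, -8.5], [0, 0, 0.014]], [160, [-3.4, 26, -8.5], [0, 0, 0.014]], [160, [-3.8, 29, -8.5], [0, 0, 0.014]], [160, [-4, 30.9, -8.5], [0, 0, 0.014]], [160, [-4, 30.9, -8.5], [0, 0, 0.014]]])

```text
clock: 5.87
eef_pos: [471.0, 168.8, 98.6]
tcp_rot: [3.141, 0.001, -2.979]
contact_force: [0.0, -0.4, -5.0]
opening: 0.712
```

```bash
python3 - <<'E'
from h import *
s=readout.sense();print(s["eef_pos"],s["contact_force"],s["opening"],s["tcp_rot"])
p,d,M=shot("wrist","w6"); crop(p,0,560,0,420,1.4,"w6.png")
go([472.5,164.6,60],189.2)
go([472.5,164.6,35],189.2)
go([492.3,167.8,35],189.2)
E
```

```text
[471.01485864 168.77049098  98.58393791] [ 0.04506395 -0.41743835 -4.97020467] 0.7117142471563327 [ 3.14052223e+00  6.11218500e-04 -2.97851603e+00]
shift [-0.13 -0.27  3.84] rot [ 0.    -0.     0.003] rows>= 0.9233388083569627 0.022583855969238297
shift [-0.13 -0.27  6.34] rot [ 0.    -0.     0.003] rows>= 1.521794426156154 0.022583855969238297
shift [-2.13 -0.27  6.34] rot [ 0.    -0.     0.003] rows>= 1.6052765236965498 0.022583855969238297
```

View pics/w6.png

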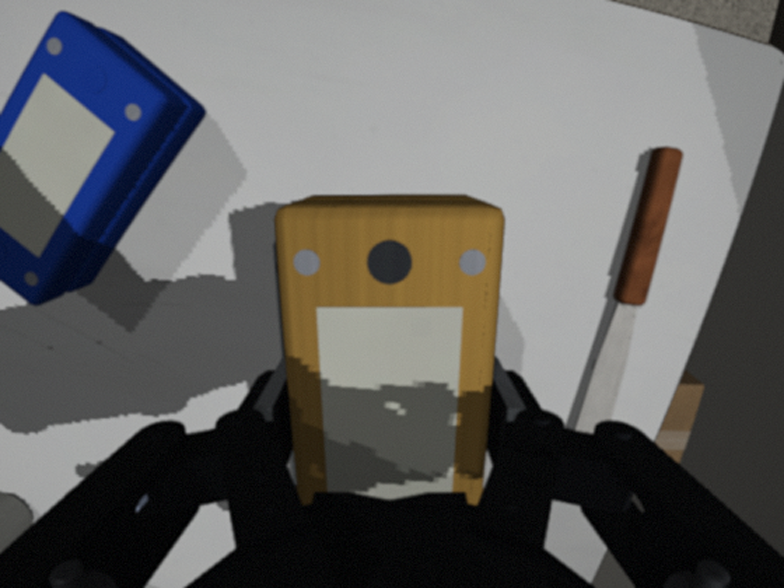

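Emit:
play_rows(rows=[[160, [-0.1, -0.25, 1], [0, 0, 0]], [160, [-0.1, -0.25, 3], [0, 0, 0]], [160, [-0.1, -0.25, 4.5], [0, 0, 0]], [160, [-1, -0.25, 5], [0, 0, 0]], [160, [-2, -0.25, 5.5], [0, 0, 0]], [160, [-2, -0.25, 5.8], [0, 0, 0]], [160, [-2, -0.25, 5.8], [0, 0, 0]], [160, [-2, -0.25, 5.8], [0, 0, 0]]])

```text
clock: 6.58
eef_pos: [491.9, 165.8, 40.5]
tcp_rot: [-3.142, 0.0, -2.982]
contact_force: [0.6, 0.4, -5.6]
opening: 0.709
```

```bash
python3 - <<'E'
from h import *
s=readout.sense();print(s["eef_pos"],s["contact_force"],s["opening"],s["tcp_rot"])
p,d,M=shot("scene","s6"); crop(p,160,310,140,270,5,"s6.png")
go([492.3,167.8,33],189.2)
E
```

```text
[491.90189883 165.77015972  40.4740877 ] [ 0.55155571  0.42152858 -5.57132286] 0.7085678939631984 [-3.14159149e+00  1.77454997e-05 -2.98195875e+00]
shift [-0.09  0.18  0.76] rot [ 0.     0.    -0.001] rows>= 0.1890765577204923 0.005526991752128797
```

View pics/s6.png

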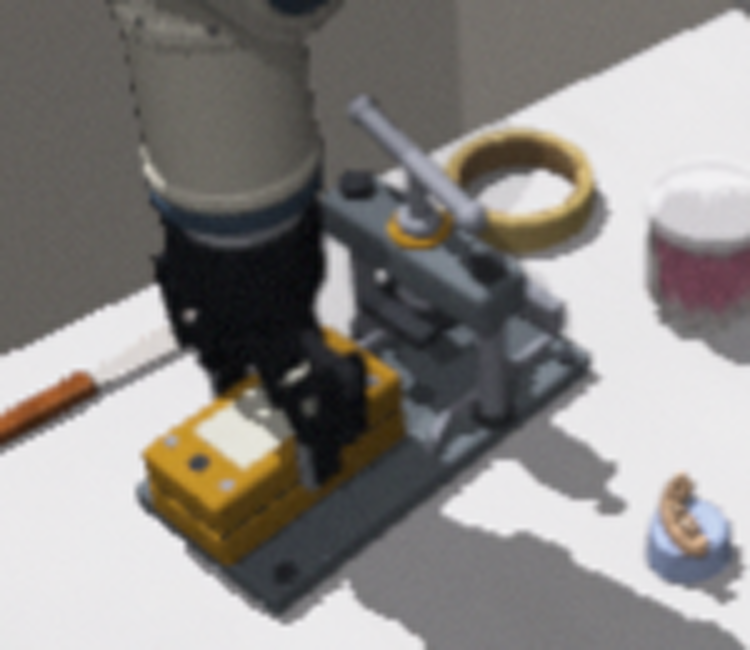

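```bash
python3 - <<'E'
from h import *
p,d,M=load("s6");c=calibration("scene")
o=np.array([600.8,185.4]);t=np.radians(9.2);A=np.array([[np.cos(t),-np.sin(t)],[np.sin(t),np.cos(t)]])
def pw(x,y,z): return np.r_[o+A@[x,y],z]
L=[pw(-170,58,18),pw(-170,-58,18),pw(75,-58,18),pw(-174,31,73),pw(-174,-31,73),pw(-174,-31,25),pw(-44,-31,73),pw(0,0,170)]
u=proj(c,L); print(((u-[160,140])*5).round(0))
W=cloud(c,d)
for q in ((240,500),(150,455),(230,560),(400,370)): 
    x,y=int(160+q[0]/5),int(140+q[1]/5); w=W[y,x];print(q,w.round(1),(A.T@(w[:2]-o)).round(1))
E
```

```text
[[123. 483.]
 [265. 599.]
 [588. 350.]
 [132. 443.]
 [210. 505.]
 [223. 567.]
 [400. 368.]
 [408. 161.]]
(240, 500) [449.9 126.5  66.2] [-158.3  -34.1]
(150, 455) [427.9 176.8  71.1] [-172.    19.2]
(230, 560) [438.  125.3  29.1] [-170.3  -33.3]
(400, 370) [589.5 192.5  19.4] [-10.1   8.8]
```

Emit:
play_rows(rows=[[160, [0, 0.2, 0.4], [0, 0, 0]], [160, [0, 0.2, 0.7], [0, 0, 0]], [160, [0, 0.2, 0.75], [0, 0, 0]], [160, [0, 0.2, 0.75], [0, 0, 0]], [160, [0, 0.2, 0.75], [0, 0, 0]]])

```text
clock: 7.05
eef_pos: [491.3, 168.3, 33.3]
tcp_rot: [3.141, 0.001, -2.981]
contact_force: [-4.1, 0.8, 5.8]
opening: 0.716
```

```bash
python3 - <<'E'
from h import *
s=readout.sense();print(s["eef_pos"],s["contact_force"],s["opening"],s["tcp_rot"])
E
```

```text
[491.31397861 168.3110001   33.30789925] [-4.08867232  0.75311456  5.76396355] 0.7156154601936796 [ 3.14135783e+00  6.05796561e-04 -2.98121848e+00]
```

Emit:
play_rows(rows=[[160, [-0.5, 0, -0.05], [0, 0, 0]], [160, [-1, 0, -0.05], [0, 0, 0]], [160, [-1.5, 0, -0.05], [0, 0, 0]], [160, [-2.2, 0, -0.05], [0, 0, 0]], [160, [-2.2, 0, -0.05], [0, 0, 0]], [160, [-2.2, 0, -0.05], [0, 0, 0]]])

```text
clock: 7.55
eef_pos: [513.1, 171.6, 33.3]
tcp_rot: [3.142, 0.0, -2.981]
contact_force: [-1.8, -0.5, -0.9]
opening: 0.71
```

```bash
python3 - <<'E'
from h import *
s=readout.sense();print(s["eef_pos"],s["contact_force"],s["wrist_torque"],s["opening"],s["tcp_rot"])
p,d,M=shot("scene","s7"); crop(p,160,310,140,270,5,"s7.png")
E
```

```text
[513.09264728 171.58479141  33.33947675] [-1.81679597 -0.50112396 -0.88828278] [-0.13326316  0.02169427 -0.06021764] 0.7102072099060998 [ 3.14158246e+00  3.07312582e-04 -2.98127337e+00]
```

View pics/s7.png

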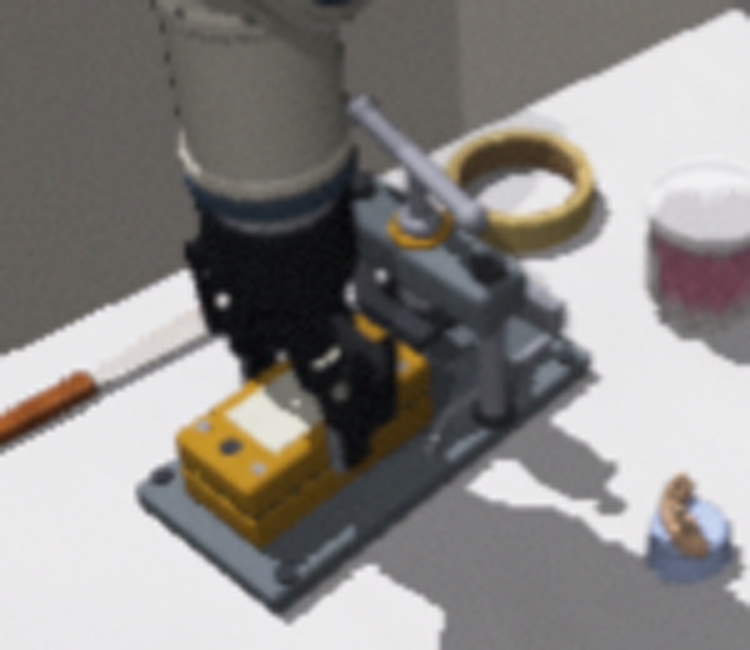

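Emit:
play_rows(rows=[[160, [-0.5, 0, 0], [0, 0, 0]], [160, [-1, 0, 0], [0, 0, 0]], [160, [-1.4, 0, 0], [0, 0, 0]], [160, [-1.4, 0, 0], [0, 0, 0]], [160, [-1.4, 0, 0], [0, 0, 0]]])

```text
clock: 8.02
eef_pos: [526.9, 173.8, 33.3]
tcp_rot: [3.142, 0.0, -2.981]
contact_force: [-1.5, 0.3, 1.2]
opening: 0.711
```

```bash
python3 - <<'E'
from h import *
s=readout.sense();print(s["eef_pos"],s["contact_force"],s["wrist_torque"],s["opening"],s["tcp_rot"])
E
```

```text
[526.93869938 173.81487635  33.34736171] [-1.53715459  0.29612297  1.24536049] [-0.11065939  0.0161775   0.01224554] 0.7105937099666351 [ 3.14154996e+00  4.94455404e-04 -2.98131210e+00]
```

Emit:
play_rows(rows=[[100, [0, 0, 0], [0, 0, 0]], [0, [0, 0, 0], [0, 0, 0]], [0, [0, 0, 0], [0, 0, 0]], [0, [0, 0, 0], [0, 0, 0]], [0, [2, 0, 0], [0, 0, 0]], [0, [5, 0, 0], [0, 0, 0]], [0, [8, 0, 0], [0, 0, 0]], [0, [10.5, 0, 0], [0, 0, 0]], [0, [10.5, 0, 0], [0, 0, 0]], [0, [10.5, 0, 0], [0, 0, 0]]])

```text
clock: 8.85
eef_pos: [422.4, 156.9, 33.4]
tcp_rot: [-3.142, -0.0, -2.981]
contact_force: [0.2, 0.7, 0.7]
opening: 0.998
```

```bash
python3 - <<'E'
from h import *
s=readout.sense();print(s["eef_pos"],s["contact_force"],s["wrist_torque"],s["opening"],s["tcp_rot"])
p,d,M=shot("scene","s8"); crop(p,160,310,140,270,5,"s8.png")
t=np.radians(9.2);A=np.array([[np.cos(t),-np.sin(t)],[np.sin(t),np.cos(t)]])
print(A.T@(s["eef_pos"][:2]-[600.8,185.4]))
E
```

```text
[422.39509535 156.88079478  33.44279598] [0.19424744 0.65572963 0.66800446] [ 0.02701862  0.01550905 -0.01021811] 0.9977912749136101 [-3.14154372e+00 -1.03490376e-04 -2.98093298e+00]
[-180.66963565    0.37124632]
```

View pics/s8.png

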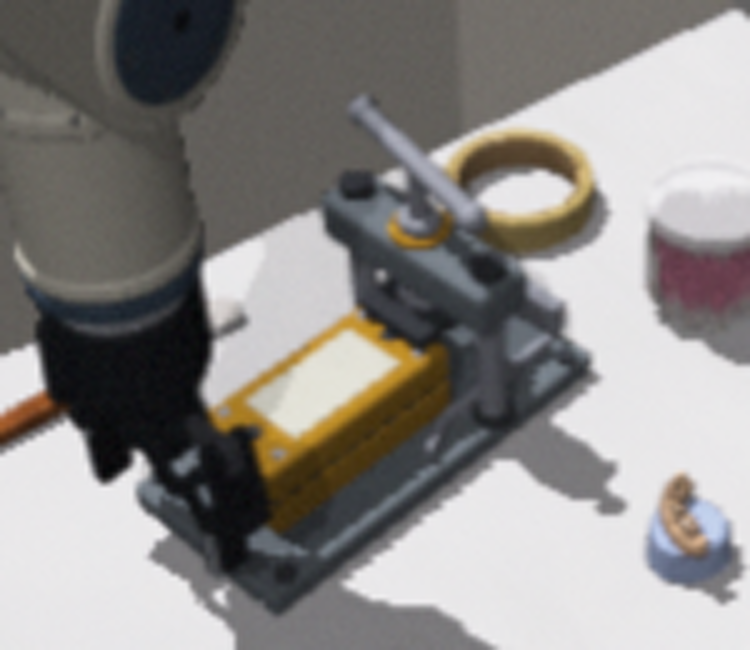

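Emit:
play_rows(rows=[[150, [0, 0, 0.3], [0, 0, 0]], [255, [0, 0, 0.3], [0, 0, 0]], [255, [0, 0, 0.3], [0, 0, 0]], [255, [0, 0, 0.3], [0, 0, 0]], [255, [0, 0, 0.3], [0, 0, 0]], [255, [-2, 0, 0.3], [0, 0, 0]], [255, [-3.5, 0, 0.3], [0, 0, 0]], [255, [-4.5, 0, 0.3], [0, 0, 0]], [255, [-5.5, 0, 0.3], [0, 0, 0]], [255, [-6.5, 0, 0.3], [0, 0, 0]], [255, [-7.5, 0, 0.3], [0, 0, 0]], [255, [-8.5, 0, 0.3], [0, 0, 0]]], squeeze=30)

```text
clock: 9.9
eef_pos: [504.9, 169.9, 29.8]
tcp_rot: [-3.141, -0.005, -2.982]
contact_force: [-7.8, -0.9, 5.5]
opening: 0.001
```

```bash
python3 - <<'E'
from h import *
s=readout.sense();print(s["eef_pos"],s["contact_force"],s["wrist_torque"],s["opening"],s["tcp_rot"])
p,d,M=shot("scene","s9"); crop(p,160,310,140,270,5,"s9.png")
t=np.radians(9.2);A=np.array([[np.cos(t),-np.sin(t)],[np.sin(t),np.cos(t)]])
print(A.T@(s["eef_pos"][:2]-[600.8,185.4]))
p,d,M=shot("wrist","w9"); crop(p,0,560,0,420,1.4,"w9.png")
E
```

```text
[504.87903155 169.89662618  29.80601709] [-7.78718299 -0.926641    5.50855884] [-0.19115837  1.07510042 -0.00802936] 0.0012526587359130458 [-3.14095143 -0.00523237 -2.9815353 ]
[-9.71657644e+01  3.20158351e-02]
```

View pics/s9.png

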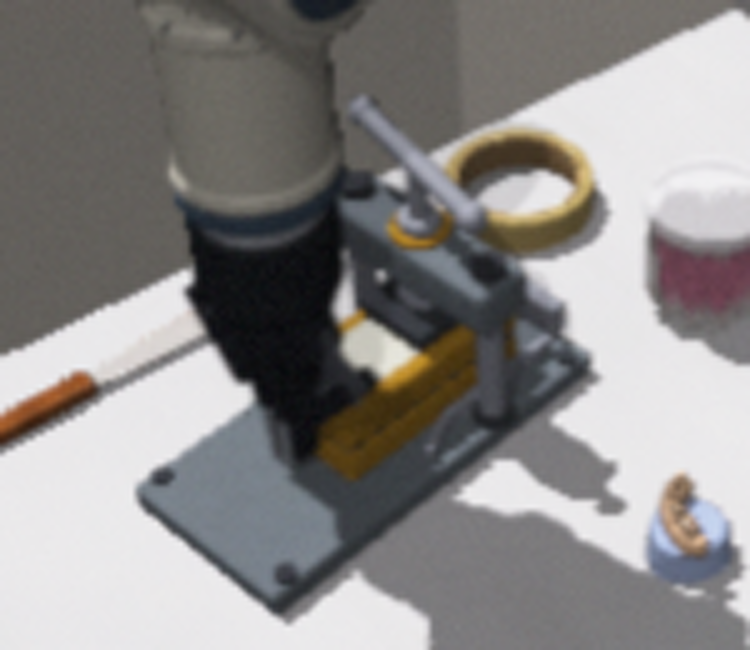

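Emit:
play_rows(rows=[[255, [-0.5, 0, 0], [0, 0, 0]], [255, [-0.9, 0, 0], [0, 0, 0]], [255, [-1.3, 0, 0], [0, 0, 0]], [255, [-1.6, 0, 0], [0, 0, 0]], [255, [-1.6, 0, 0], [0, 0, 0]]])

```text
clock: 10.42
eef_pos: [522.1, 172.9, 29.9]
tcp_rot: [-3.141, -0.001, -2.981]
contact_force: [-2.0, -0.1, -2.5]
opening: 0.003
```

Emit:
play_rows(rows=[[255, [-0.1, 0, 0], [0, 0, 0]], [255, [-0.2, 0, 0], [0, 0, 0]], [255, [-0.2, 0, 0], [0, 0, 0]]])

```text
clock: 10.67
eef_pos: [524.0, 173.2, 29.9]
tcp_rot: [-3.141, -0.001, -2.981]
contact_force: [-2.4, 0.4, -2.0]
opening: -0.004
```

Emit:
play_rows(rows=[[255, [-0.1, 0, 0], [0, 0, 0]], [255, [-0.2, 0, 0], [0, 0, 0]], [255, [-0.2, 0, 0], [0, 0, 0]]])

```text
clock: 10.92
eef_pos: [527.0, 173.8, 30.2]
tcp_rot: [3.142, 0.0, -2.981]
contact_force: [-2.2, -0.4, -2.2]
opening: -0.0
```

Emit:
play_rows(rows=[[255, [-0.1, 0, 0], [0, 0, 0]], [255, [-0.2, 0, 0], [0, 0, 0]], [255, [-0.2, 0, 0], [0, 0, 0]]])

```text
clock: 11.17
eef_pos: [528.1, 173.9, 30.2]
tcp_rot: [-3.141, -0.002, -2.981]
contact_force: [-5.6, -1.2, 1.3]
opening: -0.001
```

Emit:
play_rows(rows=[[255, [-0.1, 0, 0], [0, 0, 0]], [255, [-0.2, 0, 0], [0, 0, 0]], [255, [-0.2, 0, 0], [0, 0, 0]]])

```text
clock: 11.42
eef_pos: [528.0, 173.9, 30.2]
tcp_rot: [-3.141, -0.006, -2.982]
contact_force: [-13.7, -0.3, 9.1]
opening: 0.002
```

```bash
python3 - <<'E'
from h import *
s=readout.sense();print(s["eef_pos"],s["contact_force"],s["wrist_torque"])
p,d,M=shot("wrist","w9"); crop(p,0,560,0,420,1.4,"w9.png")
p,d,M=shot("scene","s10"); crop(p,200,290,150,240,7,"s10.png")
p,d,M=shot("top","t10"); crop(p,170,260,150,280,5,"t10.png")
E
```

```text
[528.00391539 173.85883477  30.17960752] [-13.65858297  -0.33595773   9.13403167] [-0.14058758  1.94544163 -0.0176663 ]
```

View pics/s10.png

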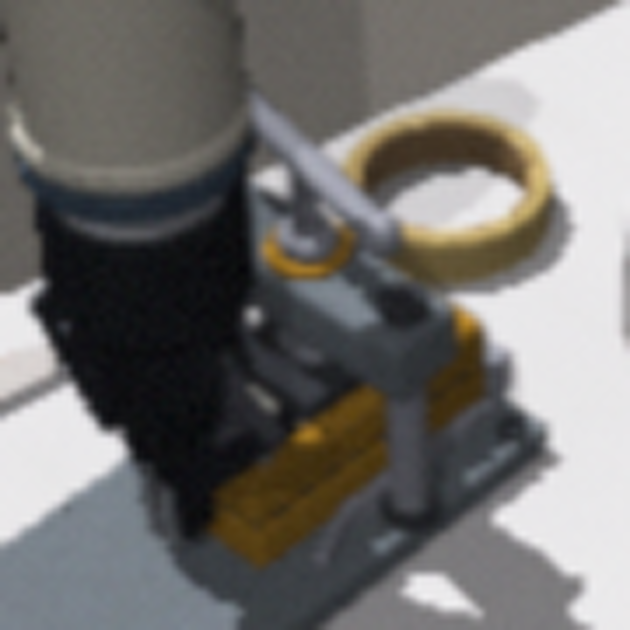

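View pics/t10.png

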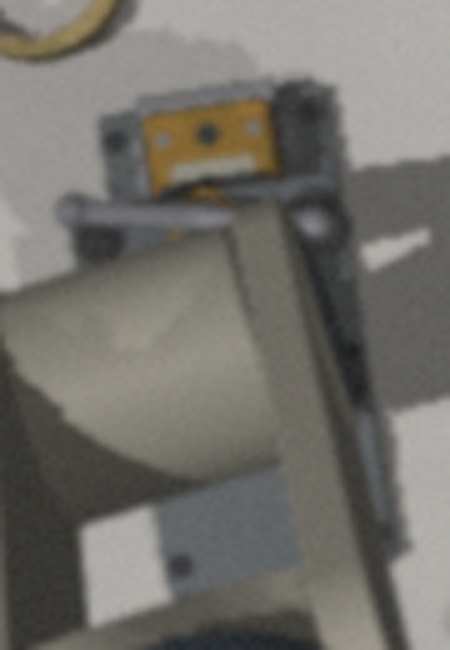

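View pics/w9.png

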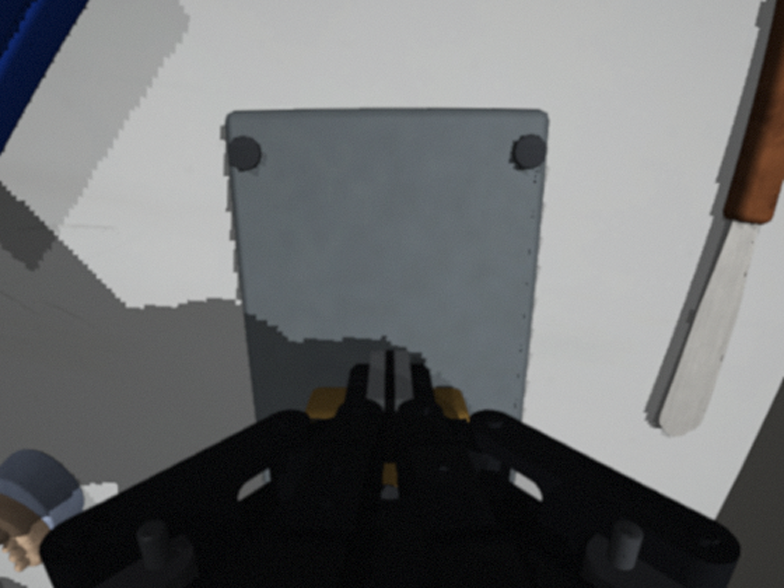

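Emit:
play_rows(rows=[[255, [2, 0, 0], [0, 0, 0]], [255, [4, 0, 0], [0, 0, 0]], [255, [4, 0, -4], [0, 0, 0]], [255, [4, 0, -8], [0, 0, 0]], [0, [4, 0, -12], [0, 0, 0]], [0, [4, 0, -16], [0, 0, 0]], [0, [4, 0, -20], [0, 0, 0]], [0, [3, 0, -24], [0, 0, 0]], [0, [0, 0, -27], [0, 0, 0]], [0, [0, 0, -27], [0, 0, 0]], [0, [0, 0, -27], [0, 0, 0]], [0, [0, 0, -27], [0, 0, 0]]])

```text
clock: 12.57
eef_pos: [530.8, 174.4, 299.9]
tcp_rot: [3.142, 0.0, -2.981]
contact_force: [0.5, -0.3, 0.1]
opening: 1.001
```

```bash
python3 - <<'E'
from h import *
s=readout.sense();print(s["eef_pos"],s["contact_force"],s["tcp_rot"],s["qpos"])
p,d,M=shot("wrist","w11"); crop(p,130,430,120,345,2.6,"w11.png")
W=cloud(calibration("wrist"),d,M)
m=(W[...,2]>160)&(W[...,2]<182)&(W[...,0]>520)&(np.abs(W[...,1]-185)<90)
P=W[m];print(len(P),P.mean(0),cv2.minAreaRect(P[:,:2].astype(np.float32)))
E
```

```text
[530.7592838  174.35729431 299.93463122] [ 0.52558882 -0.33773626  0.08814781] [ 3.1415623e+00  4.0054473e-04 -2.9814651e+00] [ 3.14733607e-01  1.89343663e-01  1.69766674e+00 -3.33480894e-05
  1.25418181e+00 -1.41617990e+00]
1582 [599.43010883 186.06724149 174.99932957] ((601.2423706054688, 185.6522674560547), (121.2249755859375, 15.633112907409668), 87.50508880615234)
```

View pics/w11.png

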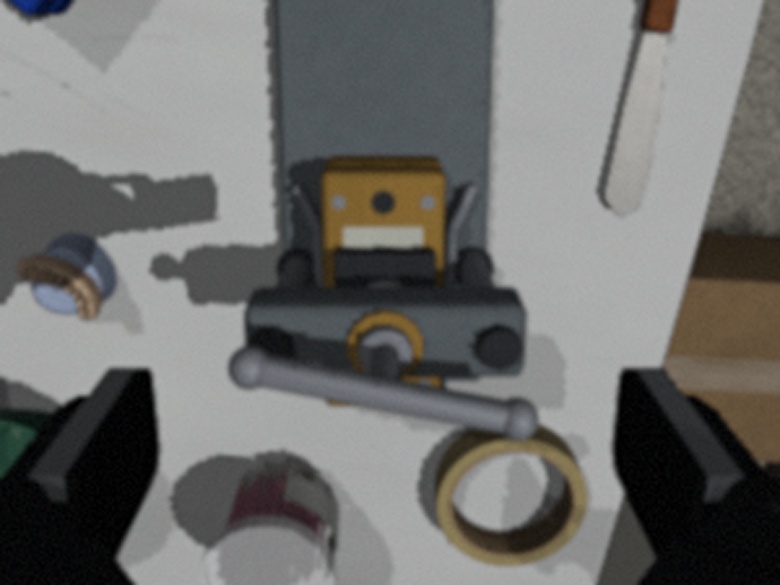

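```bash
python3 - <<'E'
from h import *
go([601,185.6,240],267.5)
E
```

```text
shift [-7.2   0.    5.91] rot [ 1.000e-03 -1.000e-03 -1.367e+00] rows>= 2.2326867583916146 10.93876793215708
```

Emit:
play_rows(rows=[[0, [-2, 0, 2], [0, 0, -0.11]], [0, [-4, 0, 4], [0, 0, -0.23]], [0, [-6, 0, 5.9], [0, 0, -0.35]], [0, [-7.2, 0, 5.9], [0, 0, -0.47]], [0, [-7.2, 0, 5.9], [0, 0, -0.59]], [0, [-7.2, 0, 5.9], [0, 0, -0.71]], [0, [-7.2, 0, 5.9], [0, 0, -0.83]], [0, [-7.2, 0, 5.9], [0, 0, -0.95]], [0, [-7.2, 0, 5.9], [0, 0, -1.07]], [0, [-7.2, 0, 5.9], [0, 0, -1.19]], [0, [-7.2, 0, 5.9], [0, 0, -1.31]], [0, [-7.2, 0, 5.9], [0, 0, -1.367]]])

```text
clock: 13.62
eef_pos: [600.5, 185.6, 239.5]
tcp_rot: [3.139, -0.001, -1.607]
contact_force: [0.3, -0.3, 0.5]
opening: 0.997
```

Emit:
play_rows(rows=[[0, [0, 0, 0], [0, 0, 0]], [0, [0, 0, 0], [0, 0, 0]]])

```text
clock: 13.78
eef_pos: [600.9, 185.7, 240.0]
tcp_rot: [3.14, -0.001, -1.616]
contact_force: [0.0, 0.2, -1.2]
opening: 1.001
```

```bash
python3 - <<'E'
from h import *
s=readout.sense();print(s["eef_pos"],s["contact_force"],s["tcp_rot"],np.degrees(s["tcp_rot"][2])%360,s["qpos"])
p,d,M=shot("wrist","w12"); crop(p,130,430,120,345,2.6,"w12.png")
W=cloud(calibration("wrist"),d,M)
m=(W[...,2]>160)&(W[...,2]<182)&(W[...,0]>520)&(np.abs(W[...,1]-185)<90)&(np.arange(420)[:,None]<300)
P=W[m];print(len(P),P.mean(0),cv2.minAreaRect(P[:,:2].astype(np.float32)))
go([601.2,185.7,152],267.5)
E
```

```text
[600.86745054 185.66955088 240.00414699] [ 0.04671184  0.17498306 -1.16410282] [ 3.13961223e+00 -7.00969070e-04 -1.61649380e+00] 267.3817275988879 [ 2.97307035e-01  3.52351574e-01  1.61411050e+00  6.40598737e-06
  1.17723139e+00 -2.79858991e+00]
2625 [601.75771798 179.8232451  176.29835849] ((602.0016479492188, 185.15951538085938), (121.11035919189453, 15.30511474609375), 87.06209564208984)
shift [-0.   -0.03  8.83] rot [ 0.002 -0.001 -0.002] rows>= 2.117280871778044 0.022543535182146583
```

View pics/w12.png

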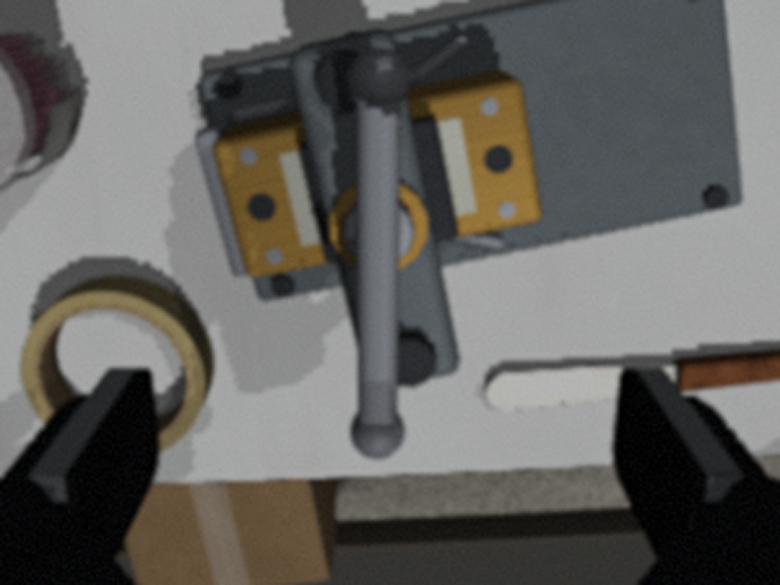

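Emit:
play_rows(rows=[[0, [0, -0.05, 3], [0, 0, 0]], [0, [0, -0.05, 6], [0, 0, 0]], [0, [0, -0.05, 8], [0, 0, 0]], [0, [0, -0.05, 8.8], [0, 0, 0]], [0, [0, -0.05, 8.8], [0, 0, 0]], [0, [0, -0.05, 8.8], [0, 0, 0]], [150, [0, -0.05, 8.8], [0, 0, 0]], [255, [0, -0.05, 8.8], [0, 0, 0]], [255, [0, -0.05, 8.8], [0, 0, 0]], [255, [0, -0.05, 8.8], [0, 0, 0]], [255, [0, -0.05, 8.8], [0, 0, 0]], [255, [0, -0.05, 8.8], [0, 0, 0]]], squeeze=70)

```text
clock: 14.83
eef_pos: [602.6, 185.9, 153.6]
tcp_rot: [-3.141, 0.0, -1.614]
contact_force: [10.2, -0.6, 3.6]
opening: 0.142
```

```bash
python3 - <<'E'
from h import *
s=readout.sense();print(s)
p,d,M=shot("wrist","w13"); crop(p,0,560,0,420,1.4,"w13.png")
E
```

```text
{'clock': 14.8333, 'qpos': array([ 2.96895737e-01,  4.40322151e-01,  1.68907684e+00, -1.42730651e-04,
        1.01137922e+00, -2.80103894e+00]), 'qvel': array([-0.00251357,  0.00304796, -0.01461301, -0.02723913, -0.08454527,
       -0.00062213]), 'joint_efforts': array([-1.03505896e-02, -6.34363890e+01, -3.10943413e+01,  1.40283834e-01,
        4.01699161e-01, -1.96534814e-02]), 'eef_pos': array([602.56540658, 185.87304756, 153.62388032]), 'tcp_rot': array([-3.14078456e+00,  1.57946122e-04, -1.61437854e+00]), 'contact_force': array([10.19450905, -0.61358181,  3.60315676]), 'wrist_torque': array([-0.12407232, -2.58356395, -0.06396925]), 'opening': 0.14189850956059044}
```

View pics/w13.png

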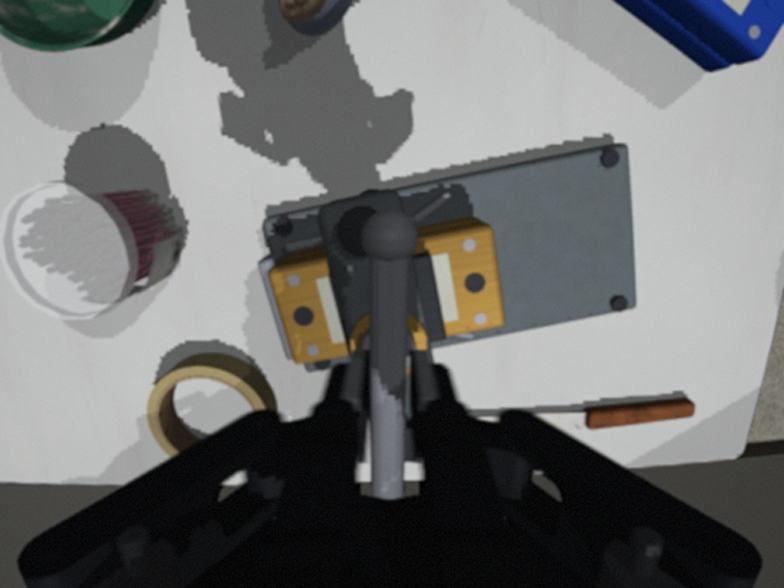

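Emit:
play_rows(rows=[[255, [0, -0.15, 0], [0, 0, 0]], [255, [0, -0.15, 0], [0, 0, 0]], [255, [0, -0.15, 0], [0, 0, 0]]])

```text
clock: 15.13
eef_pos: [603.0, 185.9, 153.8]
tcp_rot: [3.14, 0.0, -1.615]
contact_force: [-4.9, -0.1, 7.0]
opening: 0.125
```

```bash
cat > t.py <<'E'
from h import *
s=readout.sense()
print("yaw",round(np.degrees(s["tcp_rot"][2])%360,2),"turned",round(np.radians(267.5-np.degrees(s["tcp_rot"][2])%360),3),"F",s["contact_force"].round(1),"T",s["wrist_torque"].round(3),"e6",s["joint_efforts"][5].round(3),"pos",s["eef_pos"].round(1),"op",s["opening"].round(3),"clk",s["clock"],"q6",s["qpos"][5].round(3))
E
python3 t.py
```

```text
Traceback (most recent call last):
  File "t.py", line 3, in <module>
    print("yaw",round(np.degrees(s["tcp_rot"][2])%360,2),"turned",round(np.radians(267.5-np.degrees(s["tcp_rot"][2])%360),3),"F",s["contact_force"].round(1),"T",s["wrist_torque"].round(3),"e6",s["joint_efforts"][5].round(3),"pos",s["eef_pos"].round(1),"op",s["opening"].round(3),"clk",s["clock"],"q6",s["qpos"][5].round(3))
                                                                                                                                                                                                                                                                 ^^^^^^^^^^^^^^^^^^
AttributeError: 'float' object has no attribute 'round'
```

Emit:
play_rows(rows=[[255, [0, 0, 0], [0, 0, 0.06]], [255, [0, 0, 0], [0, 0, 0.12]], [255, [0, 0, 0], [0, 0, 0.18]], [255, [0, 0, 0], [0, 0, 0.24]], [255, [0, 0, 0], [0, 0, 0.3]]])

```text
clock: 15.55
eef_pos: [603.1, 185.8, 153.8]
tcp_rot: [3.14, -0.001, -1.917]
contact_force: [-5.0, 0.0, 7.7]
opening: 0.125
```

```bash
python3 t.py
```

```text
Traceback (most recent call last):
  File "t.py", line 3, in <module>
    print("yaw",round(np.degrees(s["tcp_rot"][2])%360,2),"turned",round(np.radians(267.5-np.degrees(s["tcp_rot"][2])%360),3),"F",s["contact_force"].round(1),"T",s["wrist_torque"].round(3),"e6",s["joint_efforts"][5].round(3),"pos",s["eef_pos"].round(1),"op",s["opening"].round(3),"clk",s["clock"],"q6",s["qpos"][5].round(3))
                                                                                                                                                                                                                                                                 ^^^^^^^^^^^^^^^^^^
AttributeError: 'float' object has no attribute 'round'
```

```bash
sed -i 's/s\["opening"\].round(3)/round(s["opening"],3)/' t.py; python3 t.py
```

```text
yaw 250.17 turned 0.302 F [-5.   0.   7.7] T [-0.025  0.729  0.281] e6 -0.889 pos [603.1 185.8 153.8] op 0.125 clk 15.55 q6 -2.499
```

Emit:
play_rows(rows=[[255, [0, 0, 0], [0, 0, 0.06]], [255, [0, 0, 0], [0, 0, 0.12]], [255, [0, 0, 0], [0, 0, 0.18]], [255, [0, 0, 0], [0, 0, 0.24]]])

```text
clock: 15.88
eef_pos: [603.1, 185.8, 153.8]
tcp_rot: [3.141, -0.001, -2.157]
contact_force: [-5.2, -0.6, 7.7]
opening: 0.119
```

```bash
python3 t.py
```

```text
yaw 236.42 turned 0.542 F [-5.2 -0.6  7.7] T [-0.008  0.756  0.307] e6 -0.889 pos [603.1 185.8 153.8] op 0.119 clk 15.8833 q6 -2.259
```

Emit:
play_rows(rows=[[255, [0, 0, 0], [0, 0, 0.06]], [255, [0, 0, 0], [0, 0, 0.12]], [255, [0, 0, 0], [0, 0, 0.18]], [255, [0, 0, 0], [0, 0, 0.24]]])

```text
clock: 16.22
eef_pos: [603.1, 185.8, 153.8]
tcp_rot: [3.141, -0.001, -2.397]
contact_force: [-4.2, -0.1, 7.2]
opening: 0.125
```

```bash
python3 t.py
```

```text
yaw 222.67 turned 0.782 F [-4.2 -0.1  7.2] T [-0.016  0.725  0.299] e6 -0.889 pos [603.1 185.8 153.8] op 0.125 clk 16.2167 q6 -2.019
```

Emit:
play_rows(rows=[[255, [0, 0, 0], [0, 0, 0.06]], [255, [0, 0, 0], [0, 0, 0.12]], [255, [0, 0, 0], [0, 0, 0.18]], [255, [0, 0, 0], [0, 0, 0.24]]])

```text
clock: 16.55
eef_pos: [603.2, 185.8, 153.8]
tcp_rot: [3.141, -0.001, -2.637]
contact_force: [-4.0, -1.1, 8.0]
opening: 0.121
```

```bash
python3 t.py
```

```text
yaw 208.92 turned 1.022 F [-4.  -1.1  8. ] T [-0.099  0.663  0.272] e6 -0.889 pos [603.2 185.8 153.8] op 0.121 clk 16.55 q6 -1.779
```

Emit:
play_rows(rows=[[255, [0, 0, 0], [0, 0, 0.06]], [255, [0, 0, 0], [0, 0, 0.12]], [255, [0, 0, 0], [0, 0, 0.18]], [255, [0, 0, 0], [0, 0, 0.24]]])

```text
clock: 16.88
eef_pos: [603.2, 185.7, 153.8]
tcp_rot: [3.142, -0.001, -2.877]
contact_force: [-4.0, -0.8, 7.6]
opening: 0.121
```

```bash
python3 t.py
```

```text
yaw 195.17 turned 1.262 F [-4.  -0.8  7.6] T [-0.081  0.609  0.306] e6 -0.864 pos [603.2 185.7 153.8] op 0.121 clk 16.8833 q6 -1.539
```

Emit:
play_rows(rows=[[255, [0, 0, 0], [0, 0, 0.06]], [255, [0, 0, 0], [0, 0, 0.12]], [255, [0, 0, 0], [0, 0, 0.18]], [255, [0, 0, 0], [0, 0, 0.24]]])

```text
clock: 17.22
eef_pos: [603.2, 185.7, 153.8]
tcp_rot: [-3.141, -0.001, -3.117]
contact_force: [-4.9, -1.4, 6.4]
opening: 0.123
```

```bash
python3 t.py
```

```text
yaw 181.43 turned 1.502 F [-4.9 -1.4  6.4] T [-0.119  0.679  0.364] e6 -0.826 pos [603.2 185.7 153.8] op 0.123 clk 17.2167 q6 -1.299
```

Emit:
play_rows(rows=[[255, [0, 0, 0], [0, 0, 0.06]], [255, [0, 0, 0], [0, 0, 0.12]], [255, [0, 0, 0], [0, 0, 0.18]], [255, [0, 0, 0], [0, 0, 0.24]], [255, [0, 0, 0], [0, 0, 0.3]], [255, [0, 0, 0], [0, 0, 0.36]]])

```text
clock: 17.72
eef_pos: [603.2, 185.6, 153.8]
tcp_rot: [-3.141, -0.001, 2.807]
contact_force: [-4.2, -1.6, 6.5]
opening: 0.118
```

```bash
python3 t.py
```

```text
yaw 160.81 turned 1.862 F [-4.2 -1.6  6.5] T [-0.128  0.666  0.385] e6 -0.77 pos [603.2 185.6 153.8] op 0.118 clk 17.7167 q6 -0.939
```

Emit:
play_rows(rows=[[255, [0, 0, 0], [0, 0, 0.06]], [255, [0, 0, 0], [0, 0, 0.12]], [255, [0, 0, 0], [0, 0, 0.18]], [255, [0, 0, 0], [0, 0, 0.24]], [255, [0, 0, 0], [0, 0, 0.3]], [255, [0, 0, 0], [0, 0, 0.35]]])

```text
clock: 18.22
eef_pos: [603.1, 185.6, 153.8]
tcp_rot: [-3.14, -0.001, 2.457]
contact_force: [-5.1, -0.8, 7.2]
opening: 0.125
```

```bash
python3 t.py; python3 - <<'E'
from h import *
p,d,M=shot("wrist","w14"); crop(p,0,560,0,420,1.4,"w14.png")
E
```

```text
yaw 140.75 turned 2.212 F [-5.1 -0.8  7.2] T [-0.206  0.646  0.505] e6 -0.347 pos [603.1 185.6 153.8] op 0.125 clk 18.2167 q6 -0.589
```

View pics/w14.png

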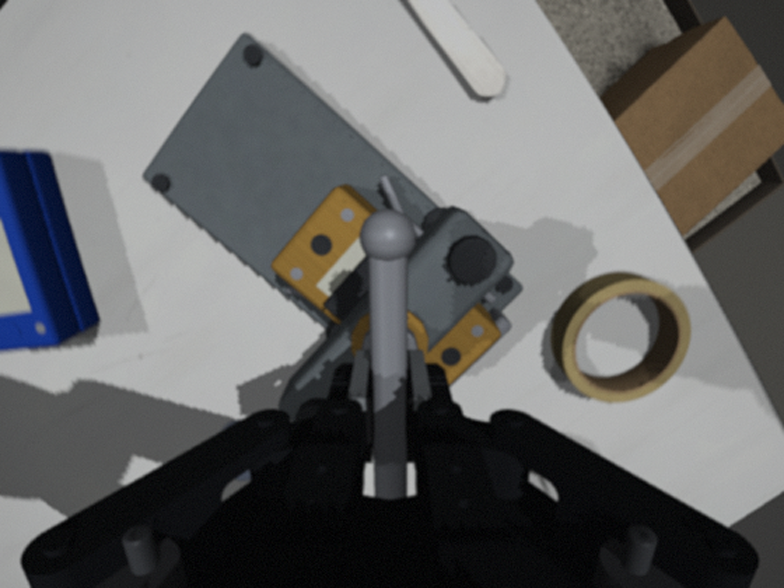

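Emit:
play_rows(rows=[[255, [0, 0, 0], [0, 0, 0]], [100, [0, 0, 0], [0, 0, 0]], [0, [0, 0, 0], [0, 0, 0]], [0, [0, 0, 0], [0, 0, 0]], [0, [0, 0, 0], [0, 0, 0]], [0, [0, 0, -3], [0, 0, 0]], [0, [0, 0, -6], [0, 0, 0]], [0, [0, 0, -10], [0, 0, 0]], [0, [0, 0, -14], [0, 0, 0]], [0, [0, 0, -14], [0, 0, 0]], [0, [0, 0, -14], [0, 0, 0]]])

```text
clock: 19.18
eef_pos: [605.3, 186.2, 296.2]
tcp_rot: [3.137, 0.003, 2.459]
contact_force: [-0.8, 0.1, 0.2]
opening: 0.997
```

```bash
python3 t.py; python3 - <<'E'
from h import *
p,d,M=shot("wrist","w15"); crop(p,0,560,0,420,1.4,"w15.png")
W=cloud(calibration("wrist"),d,M)
m=(W[...,2]>160)&(W[...,2]<182)&(W[...,0]>520)&(np.abs(W[...,1]-185)<90)&(np.arange(420)[:,None]<330)
P=W[m];print(len(P),cv2.minAreaRect(P[:,:2].astype(np.float32)))
p,d,M=shot("scene","s15"); crop(p,140,360,150,360,2.8,"s15.png")
E
```

```text
yaw 140.88 turned 2.21 F [-0.8  0.1  0.2] T [ 0.017  0.015 -0.028] e6 0.0 pos [605.3 186.2 296.2] op 0.997 clk 19.1833 q6 -0.592
1782 ((601.3308715820312, 186.08192443847656), (15.6982421875, 121.86650085449219), 50.6527214050293)
```

View pics/w15.png

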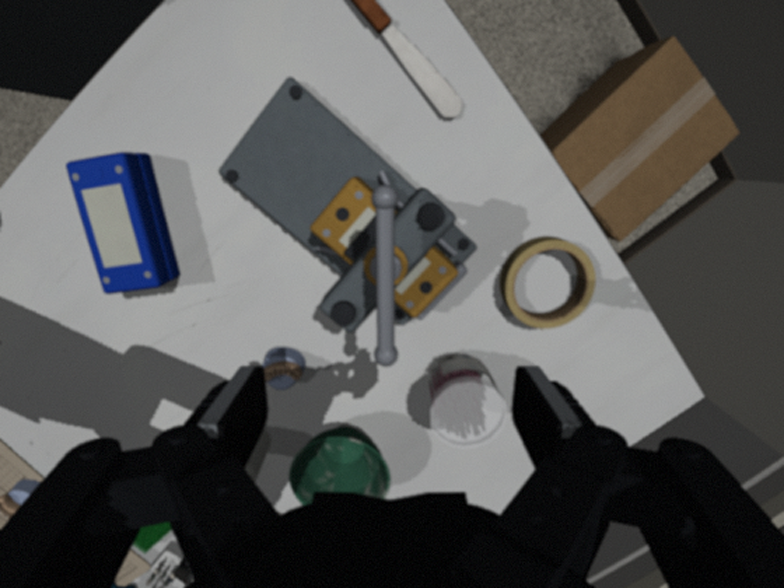

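View pics/s15.png

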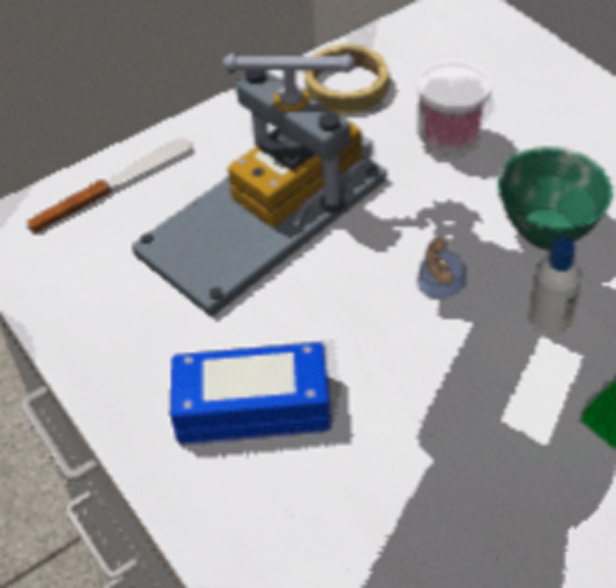

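```bash
python3 - <<'E'
from h import *
c=calibration("wrist");t=np.radians(9.2);A=np.array([[np.cos(t),-np.sin(t)],[np.sin(t),np.cos(t)]])
p,d,M=load("w15");P=onz(c,[(245,152.1),(303.6,205.7)],66,M)
for o in ([600.8,185.4],[602.5,185.7]): print(((P[:,:2]-o)@A).round(1))
p,d,M=load("w12");q=np.array([(261,207),(498,160)])/2.6+[130,120];P=onz(c,q,66,M);print(((P[:,:2]-[602,185.5])@A).round(1))
E
```

```text
[[-49.    0.4]
 [ 51.2  -1.8]]
[[-50.7   0.4]
 [ 49.5  -1.9]]
[[ 50.2  -0. ]
 [-50.1   0.7]]
```

```bash
python3 - <<'E'
from rig import r
print(r.sign_off())
E
```

```text
the job is handed in; nothing more can be done
None
```

The brass flask is clamped in the press, fully home against the back stop, and the job is handed in at about 19 s of the 72 s.

**What I did:** I gripped the flask across its middle, set it lengthwise on the apron and slid it into the guides. With closed fingers I then pushed it on until it stopped moving and the force rose to 14 N. I turned the T-handle 2.21 rad clockwise in one grip, released it and lifted clear.

**Last checks:**
- **Flask position:** measured in two wrist views, its centre is within about 1 mm of the home position.
- **Clamping:** the plate first touched at about 1.11 rad of turn, so the handle is about 1.1 rad past touch. The wrist moment rose from 0.30 to about 0.50 N m. By the stated spring rate that is about 59 N, inside the 30 to 90 N band.
- **Handle:** the images put the bar's own turn at the same 2.21 rad, so it did not slip in the jaws.
- **Bystanders:** those visible in the last pictures (the die tray only partly) look undisturbed, and the robot touches nothing.

**Checks that disagreed:**
- The scene camera's projection was off by about 3 pixels, so I relied on the wrist camera.
- The gripped bar pulled the tool about 2 mm from the measured screw axis, with a side force of about 5 N during the turn.
- The last joint-6 effort reading did not fit the earlier trend. I put this down to the shorter last row and went by the wrist moment instead.

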